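# Load the transfer rail and kit tray, then release

## Robot

A 7-joint arm with a two-finger parallel gripper is mounted at the origin on the work surface. World frame = base frame: x ahead of the robot, y to its left, z up, the work surface at z = 0. Lengths are in m, angles in rad, forces in N, time in s.
With the tool pointing down it reaches from about 0.425 to 0.925 m from the base axis. Payload 6.8 kg.
Tool frame: the origin (TCP) lies at the very end of the fingers, on their centre line; the grasp point (between the pads) lies 19 mm behind it; z points along the fingers, y is the line along which they close (so a half turn about z gives the same grasp; the last joint's range is limited). The gripper opens to 85 mm and grips with 20 to 120 N. Pads are 22 mm wide; open, the fingers measure 114 mm over their backs; the gripper's body (76 mm by 85 mm) begins 54 mm behind the grasp point. The pads swing forward as they close: fully open they stand 13 mm farther back than shut.
Start: joints at [1.13, 0.477, 0.022, 1.555, -0.011, 1.109, -0.083], TCP at [0.221, -0.638, 0.231] pointing down, gripper open.
Joint ranges: [-2.96, 2.96], [-0.34, 2.1], [-1.41, 1.46], [0.24, 2.44], [-1.37, 4.51], [0.17, 1.92], [-2.96, 2.96]. Speed limits (rad/s): [2.39, 2.39, 3.14, 3.14, 3.14, 3.14, 3.14].

## Interface

Orientations are given as a rotation vector (axis times angle).
In Python, from station import r gives the robot as it stands.
- The arm moves only by the tool jog_arm, never from a script. Its argument "motion" is a list that holds one entry, the list of rows, each a list of 7 numbers: the shift along the tool's x, y, z in mm, then the turn, a rotation vector about the tool's x, y, z in rad, then the finger opening in mm, from 0 to 85.4. In form: [[[tx, ty, tz, rx, ry, rz, grip], ...]]. A call has 1 to 12 rows; each row is the pose to reach, as a shift and turn from the pose commanded when the call began, along the tool's axes at that moment; what a row does not reach only later rows make up. A row lasts 1/10 s, in which the tool goes at most 50 mm and 8.59 degrees, less where a joint would pass 70% of its speed; a pose out of reach is approached as far as the arm can. A call with a gripper value outside its range is refused whole. The fingers move at their own pace and stop on an object; "grip_force" is the grip in N (left out, the last holds). Time passes only in rows, so rows that repeat a pose let the fingers close. It gives the time, the measured TCP pose, the force, the opening and the grip force at its end, in the units of the state.
- r.sense(): the state, without advancing time (a new reading comes with each control period).
- r.read_camera(name): name is "side" or "top" or "wrist"; returns a dict with "image" (420x560x3 uint8, blue, green, red), "fx", "fy", "cx", "cy" (pixels), "distortion" ([k1, k2, p1, p2, k3] as OpenCV has them; the pictures are not rectified), "cam_to_world" (4x4, takes a point from camera to world coordinates). Camera axes: x right, y down, z forward; pixel columns grow to the right and rows downward; lengths in m; the calibration is good to about 2 mm. A picture is of the moment at which its call begins. There is no depth.
- r.hand_in(): hands the job in; it is judged then, once.
The state is a dict: "time": time; "joint_pos": joint angles; "joint_velocities": joint speeds; "tau": joint torques, N m; "ee_pos": TCP position; "orientation": TCP orientation; "ft_force": force on the tool from outside, world axes, zero at the start; "torque": the same for the moment, N m; "opening": finger opening in m; "grasp_force": force on a finger pad.
Only numpy, scipy, OpenCV 4.12 (cv2) and the standard library are available. Lean on these libraries where they do the work, as an engineer would, in place of code of your own. Each camera call takes 0.05 s, during which the arm holds its last target. There are 200 camera calls.

## Task

Load the kit for the next lathe job: hang every hooked tool carrier on the transfer rail, lifting its hook over the anti-jump lip and lowering it until its nose sits on the channel floor behind the lip, and lay every clear insert case flat on the floor of the black kit tray. When everything is loaded, swing the sprung lever on the release box all the way to its stop and let it come back to rest. Leave the other tools where they are.

Things in the scene. Friction and masses are not known exactly. Their poses are not given: they have to be found in the camera images.
- rail: Fixed steel transfer rail, a channel open at the top along its own y, 380 mm long. Origin on the table under the channel's middle; x points across it, away from the robot. Inside x -15 to +15 mm, floor top at z 140, underside 134. On the robot's side an anti-jump lip (x -20 to -15) rises to z 156; the back wall (x +15 to +20) to z 162. Open below but for end posts, y beyond +-166 mm.
- rail_floor (a point): Middle of the channel's floor, 140 mm above the table; axes as the rail's.
- tray: Fixed black kit tray, 130 x 270 mm outside (x, y), wall 5 mm thick and 15 mm high in all, floor 5 mm thick. Origin under its centre, long side along its y.
- lever_box: Fixed pale green release box, 90 x 90 x 56 mm, carrying the sprung lever. Origin under its centre, which is under the lever's pivot.
- lever_pivot (a point): Point on the lever's vertical pivot axis, 105 mm above the table.
- lever_grip (a point): Point on the lever's upright round handle (18 mm diameter, from 67 to 122 mm above the table), 105 mm above the table, 100 mm from the pivot axis; the flat arm (top at 70 mm) lies below it.
- lever (a joint): Angle of the sprung lever about its vertical axis: 0 at rest, arm along the box's -x; grows as the handle swings level towards the box's +y (clockwise from above), to a stop at 0.9 rad. The spring wants about 3 N at the handle at rest, 7.5 N at the stop, and brings it back when let go.
- carrier0: Hooked tool carrier, 190 mm tall, 0.45 kg, standing on its base (three or four present). Origin under the base, below the hook's nose. Aluminium base x -35 to 49, y +-22, z 0 to 36 mm. Steel spine x -42 to -34 up to z 150, then an arm (z 142 to 150, y +-15) in +x to the nose: the hook opens to +x. Grip tab on top of the arm: x +-6, y +-15, z 150 to 190 mm. Balanced: it hangs upright by its nose.
- carrier0_nose (a point): Middle of the lower face of that carrier's nose, a plate x -5 to +5, y +-15 mm that points down from the arm (z 142) to z 116 above the carrier's origin, 80 mm above its base block.
- carrier1: Hooked tool carrier, 190 mm tall, 0.45 kg, standing on its base (three or four present). Origin under the base, below the hook's nose. Aluminium base x -35 to 49, y +-22, z 0 to 36 mm. Steel spine x -42 to -34 up to z 150, then an arm (z 142 to 150, y +-15) in +x to the nose: the hook opens to +x. Grip tab on top of the arm: x +-6, y +-15, z 150 to 190 mm. Balanced: it hangs upright by its nose.
- carrier1_nose (a point): Middle of the lower face of that carrier's nose, a plate x -5 to +5, y +-15 mm that points down from the arm (z 142) to z 116 above the carrier's origin, 80 mm above its base block.
- carrier2: Hooked tool carrier, 190 mm tall, 0.45 kg, standing on its base (three or four present). Origin under the base, below the hook's nose. Aluminium base x -35 to 49, y +-22, z 0 to 36 mm. Steel spine x -42 to -34 up to z 150, then an arm (z 142 to 150, y +-15) in +x to the nose: the hook opens to +x. Grip tab on top of the arm: x +-6, y +-15, z 150 to 190 mm. Balanced: it hangs upright by its nose.
- carrier2_nose (a point): Middle of the lower face of that carrier's nose, a plate x -5 to +5, y +-15 mm that points down from the arm (z 142) to z 116 above the carrier's origin, 80 mm above its base block.
- carrier3: Hooked tool carrier, 190 mm tall, 0.45 kg, standing on its base (three or four present). Origin under the base, below the hook's nose. Aluminium base x -35 to 49, y +-22, z 0 to 36 mm. Steel spine x -42 to -34 up to z 150, then an arm (z 142 to 150, y +-15) in +x to the nose: the hook opens to +x. Grip tab on top of the arm: x +-6, y +-15, z 150 to 190 mm. Balanced: it hangs upright by its nose.
- carrier3_nose (a point): Middle of the lower face of that carrier's nose, a plate x -5 to +5, y +-15 mm that points down from the arm (z 142) to z 116 above the carrier's origin, 80 mm above its base block.
- case0: Clear plastic case of carbide inserts, 80 x 45 x 30 mm (x, y, z), 90 g, shut (two or three are present). Origin under its centre.
- case1: Clear plastic case of carbide inserts, 80 x 45 x 30 mm (x, y, z), 90 g, shut (two or three are present). Origin under its centre.
- case2: Clear plastic case of carbide inserts, 80 x 45 x 30 mm (x, y, z), 90 g, shut (two or three are present). Origin under its centre.
- boring_head: Chrome boring head, 44 mm diameter, 50 mm tall; origin under it. Bystander.
- spanner: Brass spanner wrench, about 150 mm long, 8 mm thick, lying flat; origin under the middle of its handle. Bystander.
- arbor: Aluminium arbor on a small wooden rest, 140 x 50 x 50 mm; origin under it. Bystander.
- chuck_key: Chuck key, 110 mm T shape, lying flat; origin under it. Bystander.
There are look-alikes about, which are no part of the job. What is shaped like the case0 but green is not meant.

How it is judged:
On the way, in this order (a step that is already met when the one before it is completed fails the run):
1. every carrier present hangs still and upright, nose on the channel floor behind the lip, and every case present lies flat on the tray floor (x of carrier0_nose in the frame of rail_floor between -0.014 and 0.014 m and y of carrier0_nose in the frame of rail_floor between -0.19 and 0.19 m and z of carrier0_nose in the frame of rail_floor between -0.004 and 0.005 m and angle between each of carrier0, carrier1, carrier2, carrier3's own z axis and vertical below 0.12 rad and linear speed of each of carrier0, carrier1, carrier2, carrier3, case0, case1, case2 below 0.05 m/s and x of carrier1_nose in the frame of rail_floor between -0.014 and 0.014 m and y of carrier1_nose in the frame of rail_floor between -0.19 and 0.19 m and z of carrier1_nose in the frame of rail_floor between -0.004 and 0.005 m and x of carrier2_nose in the frame of rail_floor between -0.014 and 0.014 m and y of carrier2_nose in the frame of rail_floor between -0.19 and 0.19 m and z of carrier2_nose in the frame of rail_floor between -0.004 and 0.005 m and x of carrier3_nose in the frame of rail_floor between -0.014 and 0.014 m and y of carrier3_nose in the frame of rail_floor between -0.19 and 0.19 m and z of carrier3_nose in the frame of rail_floor between -0.004 and 0.005 m and x of case0 in the frame of tray between -0.06 and 0.06 m and y of case0 in the frame of tray between -0.13 and 0.13 m and z of case0 in the frame of tray between 0 and 0.011 m and angle between each of case0, case1, case2's own z axis and vertical below 0.1 rad and x of case1 in the frame of tray between -0.06 and 0.06 m and y of case1 in the frame of tray between -0.13 and 0.13 m and z of case1 in the frame of tray between 0 and 0.011 m and x of case2 in the frame of tray between -0.06 and 0.06 m and y of case2 in the frame of tray between -0.13 and 0.13 m and z of case2 in the frame of tray between 0 and 0.011 m), for 0.2 s.
2. the lever is then swung to its stop (beyond 0.82 rad) (value of joint lever above 0.82 rad), for 0.1 s.
3. the lever is back at rest (below 0.06 rad) (value of joint lever below 0.06 rad), for 0.2 s.
At the end, for the whole second after the job is handed in: Every carrier present hangs with its nose on the channel floor behind the lip (within 14 mm of the channel's middle line and 5 mm of the floor), leaning less than 0.12 rad and still; every insert case present lies flat on the tray's floor, still; the lever is at rest (below 0.06 rad) (all of step 1 and value of joint lever below 0.06 rad); the robot touches nothing.
It fails at once if a bystander (boring head, spanner, arbor or chuck key) is shifted by more than 40 mm (distance of any of boring_head, spanner, arbor, chuck_key from where it was at the start of the episode above 0.04 m).
Of carrier0, carrier1, carrier2, carrier3 only 3 to 4 are there at a start; the rules pass over those that are not, and their reading is None.
Of case0, case1, case2 only 2 to 3 are there at a start; the rules pass over those that are not, and their reading is None.
At some moment in a run one of case0, case1, case2 may be knocked a few centimetres aside while the robot is not near it.
It also fails if it takes over 210 s, if anything falls off the work surface, if the arm or the gripper's body presses on something with over 40 N, if the wrist force passes 120 N, or if a joint passes its speed limit or range.

## Working session

There is one attempt and no reset: what is moved stays moved. The work goes in short steps, Python scripts to look and compute and a tool call to move; the robot and the scene stay as the last step left them, time stands still between calls to the robot, and variables do not carry over. Pictures are saved under pics/ and viewed, at most 14 in all, crops included, and the job is handed in when it is done.

Besides the shell and the picture viewer there is one more tool, called by a JSON object that holds its "name" and its "arguments", one argument or row to a line. jog_arm: Moves the arm, as the interface text tells. Its arguments: {"type":"object","properties":{"motion":{"type":"array","items":{"type":"array","items":{"type":"array","items":{"type":"number"}}}},"grip_force":{"type":"number"}},"required":["motion"]}

```bash
mkdir -p pics; ls
cat > h.py <<'E'
import numpy as np, cv2
from scipy.spatial.transform import Rotation as R
from station import r
def snap(n,f):
    c=r.read_camera(n); cv2.imwrite('pics/'+f,c['image']); np.save('pics/'+f[:-4]+'.npy',c,allow_pickle=True); return c
def load(f): return np.load('pics/'+f+'.npy',allow_pickle=True).item()
def K(c): return np.array([[c['fx'],0,c['cx']],[0,c['fy'],c['cy']],[0,0,1.]])
def px2w(c,uv,z):
    p=cv2.undistortPoints(np.array(uv,float).reshape(-1,1,2),K(c),np.array(c['distortion'],float)).reshape(-1,2)
    T=np.array(c['cam_to_world']); d=np.c_[p,np.ones(len(p))]@T[:3,:3].T; o=T[:3,3]
    return o+d*((z-o[2])/d[:,2])[:,None]
def w2px(c,P):
    T=np.linalg.inv(np.array(c['cam_to_world']))
    return cv2.projectPoints(np.array(P,float).reshape(-1,1,3),R.from_matrix(T[:3,:3]).as_rotvec(),T[:3,3],K(c),np.array(c['distortion'],float))[0].reshape(-1,2)
E
python3 - <<'E'
from h import *
np.set_printoptions(precision=4,suppress=True)
for n in('top','side'):
    c=snap(n,n+'0.png'); print(n,c['fx'],np.array(c['cam_to_world']))
s=r.sense();print(s); print(R.from_rotvec(s['orientation']).as_matrix())
E
```

```text
pics
top 473.1977413461233 [[ 0.0141 -0.9971  0.0747  0.5049]
 [-0.9998 -0.0129  0.0161 -0.0516]
 [-0.0151 -0.075  -0.9971  1.2586]
 [ 0.      0.      0.      1.    ]]
side 424.4300778652845 [[ 0.9959 -0.0599  0.0682  0.5272]
 [-0.0904 -0.7236  0.6842 -0.8475]
 [ 0.0084 -0.6876 -0.7261  0.9605]
 [ 0.      0.      0.      1.    ]]
{'time': 0.1, 'joint_pos': array([ 1.1299,  0.4777,  0.0224,  1.5564, -0.0115,  1.1093, -0.0831]), 'joint_velocities': array([ 0.0008, -0.0023, -0.001 , -0.0018,  0.0004,  0.0004, -0.0018]), 'tau': array([  0.0055, -59.7762,   1.6147, -28.1956,   0.0129,   0.0051,
         0.    ]), 'ee_pos': array([ 0.2203, -0.6375,  0.2304]), 'orientation': array([-3.0966, -0.5201,  0.0006]), 'ft_force': array([0.3745, 0.4594, 0.091 ]), 'torque': array([ 0.0146, -0.0418, -0.0433]), 'grasp_force': 0.0, 'opening': 0.08549339750628926}
[[ 0.9451  0.3267 -0.0007]
 [ 0.3267 -0.9451  0.0016]
 [-0.0001 -0.0017 -1.    ]]
```

View pics/top0.png

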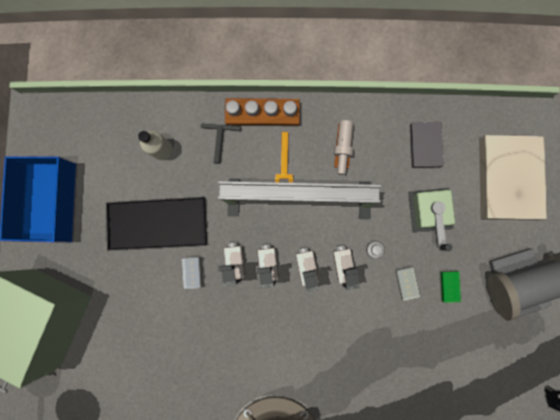

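View pics/side0.png

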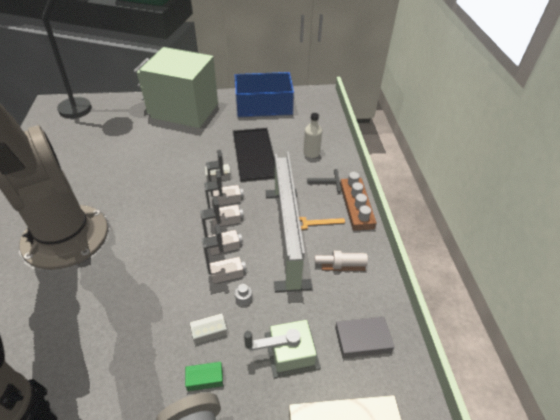

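Top view: four carriers at about (233,262), (267,262), (307,268) and (345,265). Candidate cases are at (192,272), clear and pale, (408,284), clear and pale, and (451,287), green, so a look-alike. The tray is at (157,223), the rail at (300,192) and the lever box at (436,209). I'll confirm in an enlarged crop.

Run:
```python
import cv2,numpy as np
t=cv2.imread('pics/top0.png');s=cv2.imread('pics/side0.png')
f=lambda a,k:cv2.resize(a,None,fx=k,fy=k,interpolation=cv2.INTER_CUBIC)
a=f(t[228:318,170:470],2.6); b=f(s[145:285,190:330],2.5); c=f(s[265:405,180:340],2.5)
o=np.zeros((600,800,3),np.uint8); o[:234,:780]=a; o[240:590,:350]=b; o[240:590,370:770]=c
cv2.imwrite('pics/crop0.png',o)
```

```text
(no output)
```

View pics/crop0.png

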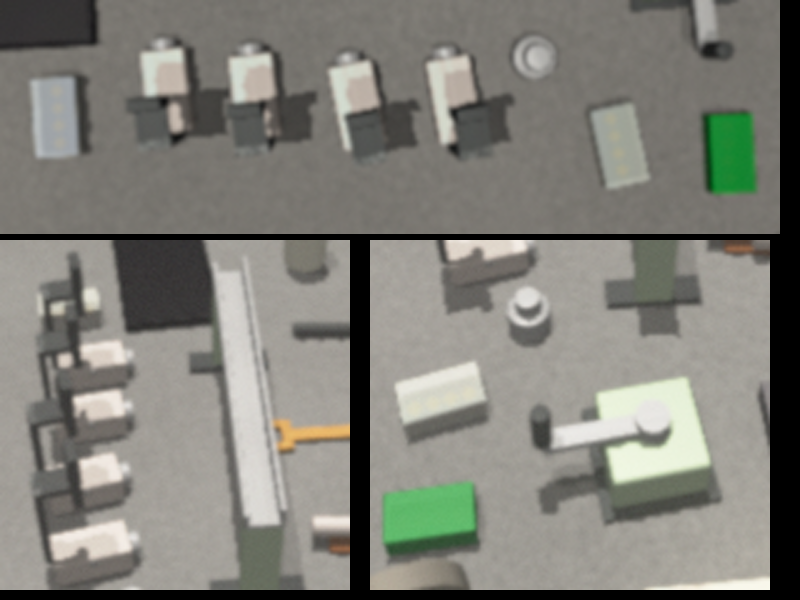

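Confirmed: cases are the two clear boxes with yellow insert dots at top-view pixels (192,272) and (408,284). The green box is excluded. Four carriers. Next I'll measure by mask and known height.

```bash
cat > m.py <<'E'
from h import *
c=load('top0'); im=c['image'].astype(int); hsv=cv2.cvtColor(c['image'],cv2.COLOR_BGR2HSV)
def comp(mask,roi):
    x0,y0,x1,y1=roi; m=np.zeros(mask.shape,np.uint8); m[y0:y1,x0:x1]=mask[y0:y1,x0:x1]
    n,l,s,_=cv2.connectedComponentsWithStats(m,connectivity=4); k=1+np.argmax(s[1:,4]); return l==k
def rect(m,z):
    k=cv2.findContours(m.astype(np.uint8),cv2.RETR_EXTERNAL,cv2.CHAIN_APPROX_NONE)[0][0].reshape(-1,2)
    P=px2w(c,k,z)[:,:2]; (x,y),(w,h),a=cv2.minAreaRect((P*1000).astype(np.float32)); return np.round([x,y,w,h,a],1)
g=im.mean(2)
if __name__=='__main__':
    print('tray',rect(comp(g<45,(98,190,215,256)),.015))
    print('box',rect(comp((hsv[...,1]>40)&(hsv[...,2]>140),(405,180,465,240)),.056))
    for roi in((175,250,208,295),(392,262,425,305)): 
        x0,y0,x1,y1=roi; print(g[y0:y1:6,x0:x1:4].astype(int)[:3]); print('case',rect(comp(g>140,roi),.030))
    print('rail',rect(comp(g>130,(210,172,390,212)),.159))
    for roi in((218,235,250,292),(252,235,285,292),(292,240,325,295),(330,240,362,295)):
        print('base',rect(comp(g>150,roi),.036), 'tab',rect(comp(g<62,roi),.19))
    print(px2w(c,[(436,209),(444,246)],.105), px2w(c,[(376,249)],.05),px2w(c,[(285,180)],.0))
E
python3 m.py
python3 - <<'E'
from h import *
c=load('top0');f=lambda a,k:cv2.resize(a,None,fx=k,fy=k,interpolation=cv2.INTER_CUBIC)
im=c['image']; o=np.zeros((600,800,3),np.uint8)
o[:300,:760]=f(im[232:292,215:367],5); o[300:600,:300]=f(im[180:255,400:475],4)
o[305:425,310:430]=f(im[170:210,215:255],3); o[305:425,450:570]=f(im[175:215,350:390],3)
cv2.imwrite('pics/crop1.png',o)
E
```

```text
tray [564.4 326.6 124.2 268.8   3.8]
box [ 611.3 -404.    88.5   88.5    6.2]
[[121 119 117 118 118 117 117 117 115]
 [120 117 117 106 104  99  86 113 116]
 [121 116 180 163 167 164  85  99 118]]
case [436.  228.   79.9  43.7   5.2]
[[113 117 115 115 120 115 116 114 119]
 [119 100  97  96 123 148 116 112 118]
 [115  98 160 161 157 160 114 115 117]]
case [ 415.7 -338.2   78.1   42.9   12.8]
rail [637.8 -50.8 382.8  42.9  89.6]
base [488.4 118.1  54.1  41.6   1.3] tab [474.1  69.6  63.3   5.9   5.5]
base [483.3  30.   56.6  41.3   1. ] tab [488.6  -3.9  27.    2.3   0.9]
base [458.6 -74.3  92.   41.9  12.1] tab [454.  -96.6  13.4   2.2   0.6]
base [ 465.1 -170.9   91.2   42.    10.9] tab [ 459.1 -169.9    7.1   30.5   23.2]
[[ 0.60461363 -0.3900028   0.105     ]
 [ 0.51409568 -0.40918135  0.105     ]] [[ 0.50501894 -0.25105443  0.05      ]] [[ 0.68646604 -0.014995    0.        ]]
```

View pics/crop1.png

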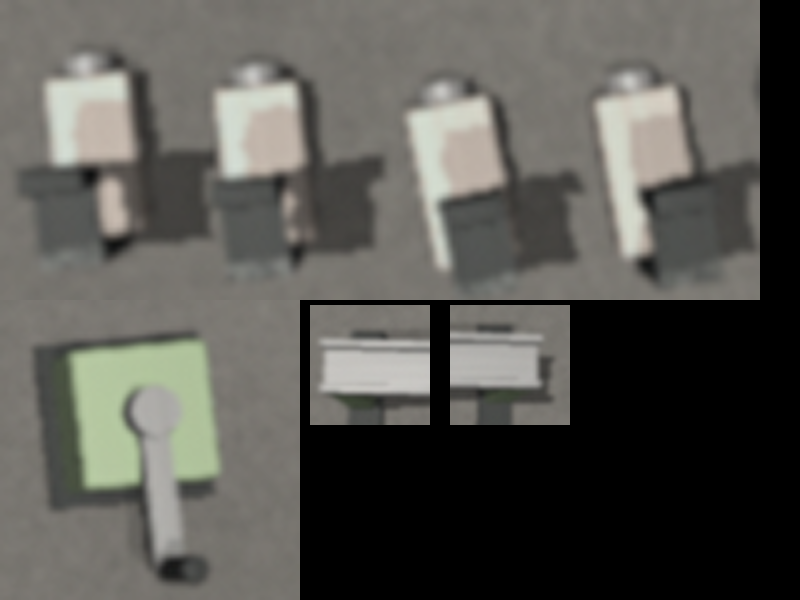

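Run:
```python
from h import *
np.set_printoptions(precision=1,suppress=True)
c=load('top0')
for i,k in enumerate([[(45,82),(130,72)],[(215,92),(298,82)],[(407,113),(488,96)],[(595,100),(678,85)]]):
    P=px2w(c,np.array(k)/5+[215,232]-.4,.036)*1e3; d=P[0]-P[1]; yaw=np.arctan2(-d[0],d[1]); m=P.mean(0)
    o=m[:2]-49*np.array([np.cos(yaw),np.sin(yaw)])
    T=R.from_euler('z',yaw).as_matrix()
    B=np.array([[s*6,t*15,190] for s,t in((1,1),(1,-1),(-1,-1),(-1,1))])@T.T+[*o,0]
    C=np.array([[49,22,36],[49,-22,36],[-35,-22,36],[-35,22,36]])@T.T+[*o,0]
    print(i,'w',np.hypot(*d[:2]),'yaw',np.degrees(yaw),'o',o,'tabcrop',((w2px(c,B/1e3)-[215,232]+.4)*5).round().tolist(),'base',((w2px(c,C/1e3)-[215,232]+.4)*5).round().tolist())
L=px2w(c,[(219,198.7),(380,202.7)],.156)*1e3; W=px2w(c,[(219,181.7),(380.3,185.3)],.162)*1e3
print(L,W)
q=np.array([(70,52),(207,42),(218,174),(85,190)])/4+[400,180]
P=px2w(c,q,.056)*1e3; print(P,P.mean(0)); print('pivot',px2w(c,[(438.7,207.5)],.075)*1e3,'handle',px2w(c,[(448,247)],.122)*1e3)
```

```text
0 w 44.45654876265414 yaw 7.572820153299601 o [456.5 111.8] tabcrop [[18.0, 175.0], [84.0, 167.0], [87.0, 194.0], [21.0, 201.0]] base [[45.0, 82.0], [130.0, 72.0], [148.0, 234.0], [63.0, 244.0]]
1 w 43.19066542135474 yaw 7.70206934537493 o [452.7  24. ] tabcrop [[212.0, 187.0], [278.0, 179.0], [281.0, 205.0], [215.0, 213.0]] base [[214.0, 92.0], [299.0, 82.0], [318.0, 244.0], [233.0, 255.0]]
2 w 42.63643311722228 yaw 12.617630047774973 o [445.9 -78.8] tabcrop [[439.0, 208.0], [505.0, 195.0], [510.0, 221.0], [445.0, 235.0]] base [[406.0, 113.0], [489.0, 96.0], [523.0, 256.0], [439.0, 274.0]]
3 w 43.5150570380879 yaw 10.93111040503542 o [ 453.  -174.7] tabcrop [[653.0, 194.0], [719.0, 182.0], [723.0, 209.0], [658.0, 221.0]] base [[595.0, 100.0], [678.0, 85.0], [708.0, 246.0], [624.0, 261.0]]
[[ 617.9  135.1  156. ]
 [ 613.3 -242.8  156. ]] [[ 657.4  135.2  162. ]
 [ 653.5 -242.5  162. ]]
[[ 649.4 -356.8   56. ]
 [ 657.2 -446.    56. ]
 [ 572.2 -452.1   56. ]
 [ 561.  -365.9   56. ]] [ 609.9 -405.2   56. ]
pivot [[ 611.1 -405.7   75. ]] handle [[ 511.6 -413.7  122. ]]
```

```bash
cat >> h.py <<'E'
def plan(*T):
    """targets (x,y,z mm, yaw deg of tool y); prints shifts in the tool axes"""
    s=r.sense(); A=R.from_rotvec(s['orientation']); p=np.array(s['ee_pos'])*1e3
    m=A.as_matrix(); print('t',round(s['time'],1),'tcp',p.round(1),'yaw',np.degrees(np.arctan2(m[1,1],m[0,1])).round(1),'F',np.round(s['ft_force'],1),'open',round(s['opening']*1e3,1),'grip',round(s['grasp_force'],1))
    for x,y,z,w in T:
        a=np.radians(w); yv=np.array([np.cos(a),np.sin(a),0]); zv=np.array([0,0,-1.]); M=np.c_[np.cross(yv,zv),yv,zv]
        print(w,(A.inv().apply(np.array([x,y,z])-p)).round(1).tolist(),(A.inv()*R.from_matrix(M)).as_rotvec().round(3).tolist())
E
python3 -c "
from h import *
plan((453,-175,240,10.9))"
```

```text
t 0.1 tcp [ 220.3 -637.5  230.4] yaw -70.9 F [0.4 0.5 0.1] open 85.5 grip 0.0
10.9 [371.0, -361.1, -9.0] [-0.001, -0.001, -1.428]
```

{"name": "jog_arm", "arguments": {
  "motion": [
    [[31,-30,-1,0,0,-0.12,85],[62,-60,-2,0,0,-0.24,85],[93,-90,-3,0,0,-0.36,85],[124,-120,-4,0,0,-0.48,85],[155,-150,-5,0,0,-0.6,85],[186,-180,-6,0,0,-0.72,85],[216,-210,-6,0,0,-0.84,85],[247,-240,-7,0,0,-0.96,85],[278,-270,-8,0,0,-1.08,85],[309,-300,-9,0,0,-1.2,85],[340,-331,-9,0,0,-1.31,85],[371,-361,-9,0,0,-1.428,85]]
  ],
  "grip_force": 40
}}

```text
time: 1.3
ee_pos: [0.4535, -0.1739, 0.2403]
orientation: [-1.995, -2.427, 0.0]
ft_force: [0.5, 0.0, -0.3]
opening: 0.0847
grasp_force: 0.0
```

```bash
python3 -c "
from h import *
plan((453,-175,158,10.9)); print(r.sense()['joint_pos'].round(2))
c=snap('wrist','w1.png'); T=np.array(c['cam_to_world']);print(T.round(3))
M=R.from_euler('z',10.9,degrees=True).as_matrix()
B=np.array([[s*6,t*15,190] for s,t in((1,1),(1,-1),(-1,-1),(-1,1))])@M.T+[453,-174.7,0]
print(w2px(c,B/1e3).round().tolist())"
```

```text
t 1.3 tcp [ 453.5 -173.9  240.3] yaw 11.1 F [ 0.5  0.  -0.3] open 84.7 grip 0.0
10.9 [-1.0, -0.7, 82.3] [-0.0, 0.0, 0.004]
[ 0.67  0.19 -0.49  1.96  0.11  1.02  0.33]
[[ 0.981  0.186  0.051  0.442]
 [ 0.193 -0.945 -0.263 -0.107]
 [-0.     0.268 -0.963  0.382]
 [ 0.     0.     0.     1.   ]]
[[284.0, 215.0], [284.0, 260.0], [265.0, 260.0], [265.0, 215.0]]
```

View pics/w1.png

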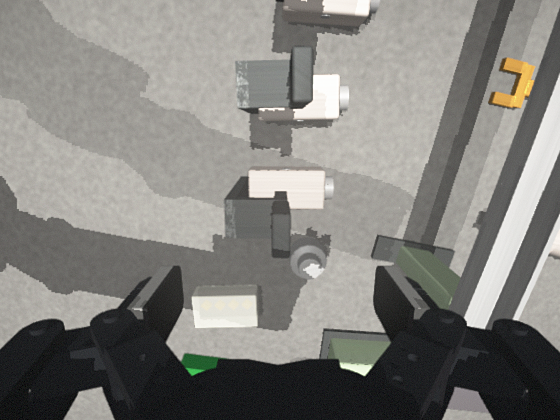

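Wrist view: the tab of the carrier at y≈-0.175 is at cols 272–291, rows ~200–258. I predicted cols 265–284, so it sits about 4 mm further in +x, and I'll correct for that. The fingers straddle it.

{"name": "jog_arm", "arguments": {
  "motion": [
    [[-1,3,25,0,0,0,85],[-1,3,50,0,0,0,85],[-1,3,70,0,0,0,85],[-1,3,82,0,0,0,85],[-1,3,82,0,0,0,60],[-1,3,82,0,0,0,40],[-1,3,82,0,0,0,20],[-1,3,82,0,0,0,8],[-1,3,82,0,0,0,8],[-1,3,82,0,0,0,8],[-1,3,82,0,0,0,8],[-1,3,82,0,0,0,8]]
  ],
  "grip_force": 50
}}

```text
time: 2.55
ee_pos: [0.4563, -0.1764, 0.1589]
orientation: [2.001, 2.421, -0.001]
ft_force: [-2.6, 0.4, 6.7]
opening: 0.0115
grasp_force: 49.9
```

```bash
python3 -c "
from h import *
plan((457,-175,220,10.9),(530,-185,220,-0.7))"
```

```text
t 2.5 tcp [ 456.3 -176.4  158.9] yaw 10.9 F [-2.6  0.4  6.7] open 11.5 grip 49.9
10.9 [1.2, 0.9, -61.1] [-0.0, 0.001, -0.001]
-0.7 [-22.4, 70.7, -61.0] [0.0, 0.001, 0.202]
```

{"name": "jog_arm", "arguments": {
  "motion": [
    [[0,0,-15,0,0,0,8],[0,0,-35,0,0,0,8],[0,0,-55,0,0,0,8],[0,0,-63,0,0,0,8],[-6,18,-63,0,0,0.05,8],[-14,45,-63,0,0,0.1,8],[-22,72,-63,0,0,0.15,8],[-22,72,-63,0,0,0.2,8],[-22,72,-63,0,0,0.202,8],[-22,72,-63,0,0,0.202,8]]
  ]
}}

```text
time: 3.55
ee_pos: [0.5303, -0.1839, 0.2203]
orientation: [-2.232, -2.208, 0.002]
ft_force: [-0.0, -0.6, -4.0]
opening: 0.0113
grasp_force: 49.5
```

```bash
python3 -c "
from h import *
plan((634,-174,222,-0.7),(634,-174,184,-0.7))"
```

```text
t 3.5 tcp [ 530.3 -183.9  220.3] yaw -0.6 F [-0.  -0.6 -4. ] open 11.3 grip 49.5
-0.7 [11.0, 103.6, -1.9] [-0.002, -0.0, 0.001]
-0.7 [11.0, 103.7, 36.1] [-0.002, -0.0, 0.001]
```

{"name": "jog_arm", "arguments": {
  "motion": [
    [[5,30,-2,0,0,0,8],[11,60,-2,0,0,0,8],[11,85,-2,0,0,0,8],[11,104,-2,0,0,0,8],[11,104,-2,0,0,0,8],[11,104,12,0,0,0,8],[11,104,24,0,0,0,8],[11,104,32,0,0,0,8],[11,104,35,0,0,0,8],[11,104,36,0,0,0,8],[11,104,36,0,0,0,8],[11,104,36,0,0,0,8]]
  ]
}}

```text
time: 4.75
ee_pos: [0.6357, -0.1743, 0.1859]
orientation: [2.234, 2.207, 0.001]
ft_force: [0.0, 0.1, -3.4]
opening: 0.0111
grasp_force: 49.9
```

```bash
python3 -c "
from h import *
plan()
c=snap('side','s1.png'); w=snap('wrist','w2.png')
o=np.hstack([cv2.resize(c['image'][130:310,190:330],None,fx=2.8,fy=2.8),cv2.resize(w['image'],(400,300))[:300].repeat(1,0) if 0 else np.pad(cv2.resize(w['image'],(400,300)),((0,204),(0,0),(0,0)))])
cv2.imwrite('pics/v2.png',o);print(o.shape)"
```

```text
t 4.8 tcp [ 635.7 -174.3  185.9] yaw -0.7 F [ 0.   0.1 -3.4] open 11.1 grip 49.9
(504, 792, 3)
```

View pics/v2.png

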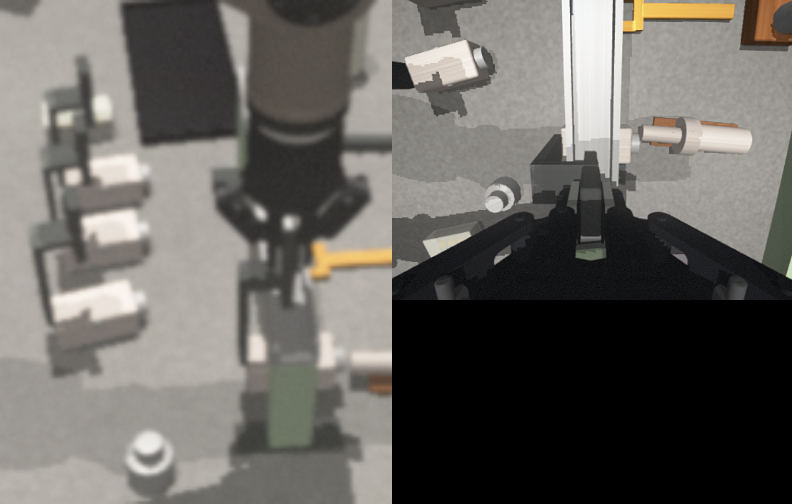

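```bash
python3 -c "
from h import *
c=load('top0'); im=c['image']
print((px2w(c,[(343,173),(337,171),(348,173),(285,180),(276,180),(293,180)],.03)*1e3).round())
o=cv2.resize(im[110:215,300:390],None,fx=5,fy=5,interpolation=cv2.INTER_CUBIC);cv2.imwrite('pics/v3.png',o)"
```

```text
[[ 703. -168.   30.]
 [ 708. -152.   30.]
 [ 703. -181.   30.]
 [ 682.  -16.   30.]
 [ 682.    8.   30.]
 [ 682.  -37.   30.]]
```

View pics/v3.png

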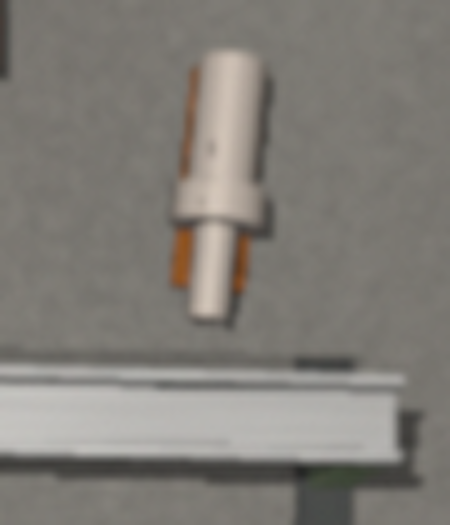

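{"name": "jog_arm", "arguments": {
  "motion": [
    [[0,-1,1,0,0,0,8],[0,-1,2,0,0,0,8],[0,-1,3,0,0,0,8],[0,-1,3.5,0,0,0,8],[0,-1,3.5,0,0,0,8],[0,-1,3.5,0,0,0,20],[0,-1,3.5,0,0,0,50],[0,-1,3.5,0,0,0,85],[0,-1,3.5,0,0,0,85],[0,-1,-20,0,0,0,85],[0,-1,-50,0,0,0,85],[0,-1,-70,0,0,0,85]]
  ]
}}

```text
time: 6.05
ee_pos: [0.635, -0.1742, 0.2573]
orientation: [2.234, 2.207, 0.002]
ft_force: [-0.1, 0.4, -0.6]
opening: 0.0853
grasp_force: 0.0
```

```bash
python3 -c "
from h import *
plan((449,-79,252,12.6))
c=snap('wrist','w3.png')
cv2.imwrite('pics/w3.png',c['image'])"
```

```text
t 6.0 tcp [ 635.  -174.2  257.3] yaw -0.7 F [-0.1  0.4 -0.6] open 85.3 grip 0.0
12.6 [93.0, -187.2, 4.9] [0.002, 0.0, -0.232]
```

View pics/w3.png

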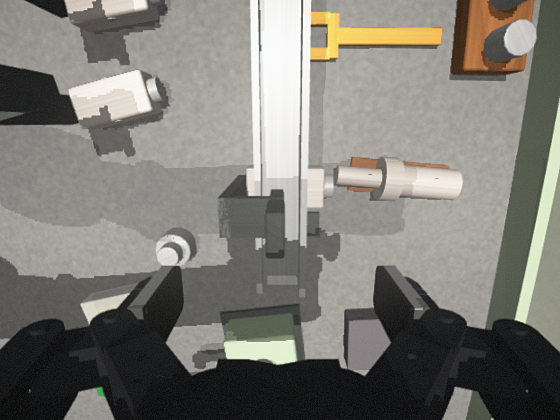

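The first carrier hangs in the channel, with its tab at about (276,220). Next is the carrier at y≈-0.079.

{"name": "jog_arm", "arguments": {
  "motion": [
    [[20,-40,3,0,0,-0.06,85],[42,-85,4,0,0,-0.12,85],[64,-130,5,0,0,-0.18,85],[93,-187,5,0,0,-0.232,85],[93,-187,5,0,0,-0.232,85],[93,-187,50,0,0,-0.232,85],[93,-187,80,0,0,-0.232,85],[93,-187,98,0,0,-0.232,85],[93,-187,98,0,0,-0.232,85],[93,-187,98,0,0,-0.232,50],[93,-187,98,0,0,-0.232,30],[93,-187,98,0,0,-0.232,8]]
  ]
}}

```text
time: 7.3
ee_pos: [0.4495, -0.0792, 0.1584]
orientation: [1.963, 2.45, 0.002]
ft_force: [1.1, -0.5, -0.6]
opening: 0.0432
grasp_force: 0.0
```

{"name": "jog_arm", "arguments": {
  "motion": [
    [[0,0,0,0,0,0,8],[0,0,0,0,0,0,8],[0,0,0,0,0,0,8]]
  ]
}}

```text
time: 7.6
ee_pos: [0.4489, -0.0792, 0.1579]
orientation: [1.964, 2.451, 0.0]
ft_force: [-1.1, 0.1, 5.5]
opening: 0.0114
grasp_force: 50.0
```

```bash
python3 -c "
from h import *
plan((550,-94,222,-0.7))"
```

```text
t 7.6 tcp [448.9 -79.2 157.9] yaw 12.6 F [-1.1  0.1  5.5] open 11.4 grip 50.0
-0.7 [-36.5, 95.5, -64.0] [0.001, 0.001, 0.232]
```

{"name": "jog_arm", "arguments": {
  "motion": [
    [[0,0,-15,0,0,0,8],[0,0,-35,0,0,0,8],[0,0,-55,0,0,0,8],[0,0,-65,0,0,0,8],[-8,20,-65,0,0,0.05,8],[-18,50,-65,0,0,0.11,8],[-30,80,-65,0,0,0.17,8],[-36,95,-65,0,0,0.232,8],[-36,95,-65,0,0,0.232,8],[-36,95,-65,0,0,0.232,8]]
  ]
}}

```text
time: 8.6
ee_pos: [0.548, -0.0932, 0.2211]
orientation: [-2.232, -2.208, 0.002]
ft_force: [-0.6, -0.3, -4.5]
opening: 0.0111
grasp_force: 49.4
```

```bash
python3 -c "
from h import *
plan((635,-94,222,-0.7),(635,-94,181,-0.7))"
```

```text
t 8.6 tcp [548.  -93.2 221.1] yaw -0.6 F [-0.6 -0.3 -4.5] open 11.1 grip 49.4
-0.7 [0.2, 87.0, -1.1] [-0.003, -0.001, 0.001]
-0.7 [0.1, 87.1, 39.9] [-0.003, -0.001, 0.001]
```

{"name": "jog_arm", "arguments": {
  "motion": [
    [[0,25,-1,0,0,0,8],[0,55,-1,0,0,0,8],[0,78,-1,0,0,0,8],[0,87,-1,0,0,0,8],[0,87,-1,0,0,0,8],[0,87,12,0,0,0,8],[0,87,25,0,0,0,8],[0,87,33,0,0,0,8],[0,87,37,0,0,0,8],[0,87,39,0,0,0,8],[0,87,40,0,0,0,8],[0,87,40,0,0,0,8]]
  ]
}}

```text
time: 9.8
ee_pos: [0.6363, -0.0944, 0.1826]
orientation: [2.234, 2.208, 0.001]
ft_force: [0.0, -0.3, -3.2]
opening: 0.0114
grasp_force: 49.7
```

```bash
python3 -c "
from h import *
plan((635,-94,181,-0.7),(635,-94,252,-0.7))"
```

```text
t 9.8 tcp [636.3 -94.4 182.6] yaw -0.7 F [ 0.  -0.3 -3.2] open 11.4 grip 49.7
-0.7 [0.4, -1.3, 1.6] [0.001, 0.0, 0.0]
-0.7 [0.4, -1.2, -69.4] [0.001, 0.0, 0.0]
```

{"name": "jog_arm", "arguments": {
  "motion": [
    [[0,-1,1,0,0,0,8],[0,-1,2,0,0,0,8],[0,-1,2.5,0,0,0,8],[0,-1,2.5,0,0,0,8],[0,-1,2.5,0,0,0,20],[0,-1,2.5,0,0,0,50],[0,-1,2.5,0,0,0,85],[0,-1,2.5,0,0,0,85],[0,-1,-20,0,0,0,85],[0,-1,-50,0,0,0,85],[0,-1,-70,0,0,0,85],[0,-1,-70,0,0,0,85]]
  ]
}}

```text
time: 11.0
ee_pos: [0.637, -0.0943, 0.2557]
orientation: [2.232, 2.205, 0.006]
ft_force: [0.4, 0.5, 1.1]
opening: 0.0853
grasp_force: 0.0
```

```bash
python3 -c "
from h import *
plan((455.5,24,252,7.7),(455.5,24,158,7.7))"
```

```text
t 11.0 tcp [637.  -94.3 255.7] yaw -0.7 F [0.4 0.5 1.1] open 85.3 grip 0.0
7.7 [116.1, -182.9, 2.6] [0.006, 0.001, -0.147]
7.7 [116.1, -183.5, 96.6] [0.006, 0.001, -0.147]
```

{"name": "jog_arm", "arguments": {
  "motion": [
    [[27,-42,3,0,0,-0.04,85],[54,-85,3,0,0,-0.08,85],[81,-128,3,0,0,-0.12,85],[116,-183,3,0,0,-0.147,85],[116,-183,3,0,0,-0.147,85],[116,-183,45,0,0,-0.147,85],[116,-183,80,0,0,-0.147,85],[116,-183,97,0,0,-0.147,85],[116,-183,97,0,0,-0.147,85],[116,-183,97,0,0,-0.147,50],[116,-183,97,0,0,-0.147,30],[116,-183,97,0,0,-0.147,8]]
  ]
}}

```text
time: 12.2
ee_pos: [0.4544, 0.0238, 0.1564]
orientation: [2.066, 2.365, 0.002]
ft_force: [0.2, 0.1, 0.9]
opening: 0.0434
grasp_force: 0.0
```

{"name": "jog_arm", "arguments": {
  "motion": [
    [[0,0,0,0,0,0,8],[0,0,0,0,0,0,8],[0,0,0,0,0,0,8]]
  ]
}}

```text
time: 12.5
ee_pos: [0.4541, 0.0238, 0.1558]
orientation: [2.066, 2.365, 0.002]
ft_force: [-0.2, 0.8, 2.0]
opening: 0.0112
grasp_force: 49.7
```

```bash
python3 -c "
from h import *
plan((550,-14,222,-0.7))"
```

```text
t 12.5 tcp [454.1  23.8 155.8] yaw 7.7 F [-0.2  0.8  2. ] open 11.2 grip 49.7
-0.7 [-50.4, 90.1, -66.1] [0.001, 0.0, 0.147]
```

{"name": "jog_arm", "arguments": {
  "motion": [
    [[0,0,-15,0,0,0,8],[0,0,-35,0,0,0,8],[0,0,-55,0,0,0,8],[0,0,-65,0,0,0,8],[-12,20,-65,0,0,0.03,8],[-26,48,-65,0,0,0.07,8],[-40,75,-65,0,0,0.11,8],[-50,90,-65,0,0,0.147,8],[-50,90,-65,0,0,0.147,8],[-50,90,-65,0,0,0.147,8]]
  ]
}}

```text
time: 13.5
ee_pos: [0.5483, -0.0137, 0.219]
orientation: [-2.233, -2.207, 0.003]
ft_force: [-0.1, 0.3, -4.7]
opening: 0.0113
grasp_force: 49.6
```

```bash
python3 -c "
from h import *
plan((635.5,-14,220,-0.7),(635.5,-14,178.5,-0.7))"
```

```text
t 13.5 tcp [548.3 -13.7 219. ] yaw -0.7 F [-0.1  0.3 -4.7] open 11.3 grip 49.6
-0.7 [0.7, 87.2, -1.2] [-0.003, -0.0, 0.0]
-0.7 [0.7, 87.3, 40.3] [-0.003, -0.0, 0.0]
```

{"name": "jog_arm", "arguments": {
  "motion": [
    [[0,25,-1,0,0,0,8],[0,55,-1,0,0,0,8],[0,78,-1,0,0,0,8],[0,87,-1,0,0,0,8],[0,87,-1,0,0,0,8],[0,87,12,0,0,0,8],[0,87,25,0,0,0,8],[0,87,33,0,0,0,8],[0,87,37,0,0,0,8],[0,87,39,0,0,0,8],[0,87,40,0,0,0,8],[0,87,41,0,0,0,8]]
  ]
}}

```text
time: 14.7
ee_pos: [0.6367, -0.0146, 0.1798]
orientation: [2.234, 2.208, 0.001]
ft_force: [-1.7, -0.1, 3.0]
opening: 0.0112
grasp_force: 51.1
```

```bash
python3 -c "
from h import *
plan((635.5,-14,178.5,-0.7))"
```

```text
t 14.7 tcp [636.7 -14.6 179.8] yaw -0.7 F [-1.7 -0.1  3. ] open 11.2 grip 51.1
-0.7 [0.6, -1.2, 1.3] [0.001, -0.0, 0.0]
```

Contact (+3 N), so the nose is on the floor. I'll release it.

{"name": "jog_arm", "arguments": {
  "motion": [
    [[0,0,0,0,0,0,8],[0,0,0,0,0,0,20],[0,0,0,0,0,0,50],[0,0,0,0,0,0,85],[0,0,0,0,0,0,85],[0,0,-20,0,0,0,85],[0,0,-50,0,0,0,85],[0,0,-75,0,0,0,85],[0,0,-75,0,0,0,85]]
  ]
}}

```text
time: 15.6
ee_pos: [0.6386, -0.0142, 0.2587]
orientation: [2.231, 2.205, 0.008]
ft_force: [-0.4, 0.1, -0.1]
opening: 0.0851
grasp_force: 0.0
```

```bash
python3 -c "
from h import *
plan((459.5,112,252,7.6),(459.5,112,158,7.6))"
```

```text
t 15.6 tcp [638.6 -14.2 258.7] yaw -0.7 F [-0.4  0.1 -0.1] open 85.1 grip 0.0
7.6 [124.0, -180.7, 5.4] [0.007, 0.0, -0.145]
7.6 [124.0, -181.4, 99.4] [0.007, 0.0, -0.145]
```

{"name": "jog_arm", "arguments": {
  "motion": [
    [[29,-42,3,0,0,-0.04,85],[58,-85,3,0,0,-0.08,85],[87,-128,3,0,0,-0.12,85],[124,-179,3,0,0,-0.145,85],[124,-179,3,0,0,-0.145,85],[124,-179,45,0,0,-0.145,85],[124,-179,80,0,0,-0.145,85],[124,-179,96,0,0,-0.145,85],[124,-179,96,0,0,-0.145,85],[124,-179,96,0,0,-0.145,50],[124,-179,96,0,0,-0.145,30],[124,-179,96,0,0,-0.145,8]]
  ]
}}

```text
time: 16.8
ee_pos: [0.4598, 0.1116, 0.1594]
orientation: [2.068, 2.363, 0.003]
ft_force: [1.2, 0.6, 0.4]
opening: 0.0431
grasp_force: 0.0
```

{"name": "jog_arm", "arguments": {
  "motion": [
    [[0,0,0,0,0,0,8],[0,0,0,0,0,0,8],[0,0,0,0,0,0,8]]
  ]
}}

```text
time: 17.1
ee_pos: [0.4592, 0.1115, 0.1589]
orientation: [2.069, 2.364, 0.001]
ft_force: [-1.1, -1.1, 5.3]
opening: 0.0113
grasp_force: 50.0
```

```bash
python3 -c "
from h import *
plan((550,66,222,-0.7))"
```

```text
t 17.1 tcp [459.2 111.5 158.9] yaw 7.6 F [-1.1 -1.1  5.3] open 11.3 grip 50.0
-0.7 [-57.1, 84.1, -63.0] [0.001, 0.0, 0.145]
```

{"name": "jog_arm", "arguments": {
  "motion": [
    [[0,0,-15,0,0,0,8],[0,0,-35,0,0,0,8],[0,0,-55,0,0,0,8],[0,0,-64,0,0,0,8],[-13,20,-64,0,0,0.03,8],[-30,45,-64,0,0,0.07,8],[-46,68,-64,0,0,0.11,8],[-57,84,-64,0,0,0.145,8],[-57,84,-64,0,0,0.145,8],[-57,84,-64,0,0,0.145,8]]
  ]
}}

```text
time: 18.1
ee_pos: [0.5489, 0.0659, 0.221]
orientation: [-2.234, -2.207, 0.003]
ft_force: [-0.8, 0.9, -5.1]
opening: 0.0113
grasp_force: 49.4
```

```bash
python3 -c "
from h import *
plan((636.5,66,222,-0.7),(636.5,66,182,-0.7))"
```

```text
t 18.1 tcp [548.9  65.9 221. ] yaw -0.7 F [-0.8  0.9 -5.1] open 11.3 grip 49.4
-0.7 [1.2, 87.6, -1.2] [-0.003, -0.0, 0.0]
-0.7 [1.2, 87.7, 38.8] [-0.003, -0.0, 0.0]
```

{"name": "jog_arm", "arguments": {
  "motion": [
    [[0,25,-1,0,0,0,8],[1,55,-1,0,0,0,8],[1,78,-1,0,0,0,8],[1,87,-1,0,0,0,8],[1,87,-1,0,0,0,8],[1,87,12,0,0,0,8],[1,87,25,0,0,0,8],[1,87,33,0,0,0,8],[1,87,36,0,0,0,8],[1,87,38,0,0,0,8],[1,87,39,0,0,0,8],[1,87,40,0,0,0,8]]
  ]
}}

```text
time: 19.3
ee_pos: [0.637, 0.0661, 0.183]
orientation: [2.234, 2.208, 0.001]
ft_force: [-3.5, -1.1, 3.2]
opening: 0.0112
grasp_force: 50.7
```

{"name": "jog_arm", "arguments": {
  "motion": [
    [[0,0,0.5,0,0,0,8],[0,0,1,0,0,0,8]]
  ]
}}

```text
time: 19.5
ee_pos: [0.6371, 0.0662, 0.1829]
orientation: [2.234, 2.207, 0.001]
ft_force: [-4.4, -1.3, 9.0]
opening: 0.0112
grasp_force: 51.6
```

{"name": "jog_arm", "arguments": {
  "motion": [
    [[0,0,0,0,0,0,8],[0,0,0,0,0,0,20],[0,0,0,0,0,0,50],[0,0,0,0,0,0,85],[0,0,0,0,0,0,85],[0,0,-20,0,0,0,85],[0,0,-50,0,0,0,85],[0,0,-80,0,0,0,85],[0,0,-80,0,0,0,85]]
  ]
}}

```text
time: 20.4
ee_pos: [0.6391, 0.0669, 0.2661]
orientation: [2.232, 2.205, 0.01]
ft_force: [-0.2, 1.0, 0.2]
opening: 0.085
grasp_force: 0.0
```

```bash
cat > top.py <<'E'
import sys; from h import *; import m
snap('top',sys.argv[1]+'.png'); m.c=c=load(sys.argv[1]); g=c['image'].astype(int).mean(2); d=c['image'].max(2).astype(int)-c['image'].min(2)
for roi in ((165,240,215,310),(380,250,432,315)):
    try: print(m.rect(m.comp((g>138)&(d<60),roi),.03))
    except Exception as e: print(e)
E
python3 top.py t2; python3 -c "
from h import *
plan((436,228,100,95.2),(436,228,100,-84.8)); print(r.sense()['joint_pos'].round(2))"
```

```text
[435.8 227.6  80.3  45.5   4.7]
[ 415.5 -338.4   79.9   44.    12.5]
t 20.4 tcp [638.   66.5 263.7] yaw -0.7 F [ 0.1 -0.9 -0.2] open 85.0 grip 0.0
95.2 [158.9, -204.7, 162.9] [0.004, 0.003, -1.674]
-84.8 [158.9, -204.7, 162.9] [0.003, -0.004, 1.468]
[ 0.2   0.45 -0.56  1.58  0.25  1.18 -0.42]
```

View pics/t2.png

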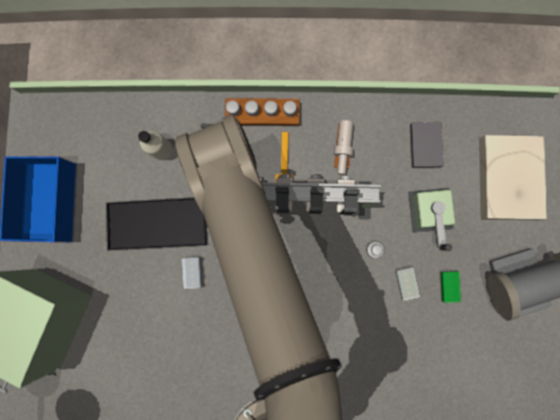

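{"name": "jog_arm", "arguments": {
  "motion": [
    [[18,-25,5,0,0,0.14,85],[36,-50,10,0,0,0.28,85],[60,-80,15,0,0,0.42,85],[84,-110,20,0,0,0.56,85],[110,-140,30,0,0,0.7,85],[135,-175,50,0,0,0.84,85],[159,-204,80,0,0,0.98,85],[159,-204,115,0,0,1.12,85],[159,-204,145,0,0,1.26,85],[159,-204,170,0,0,1.4,85],[159,-204,170,0,0,1.468,85],[159,-204,170,0,0,1.468,85]]
  ]
}}

```text
time: 21.65
ee_pos: [0.4333, 0.2269, 0.0897]
orientation: [3.137, 0.143, -0.005]
ft_force: [0.1, 0.5, -0.6]
opening: 0.0848
grasp_force: 0.0
```

```bash
python3 -c "
from h import *
plan((436,227.7,5,-85.2),(436,227.7,60,-85.2))"
```

```text
t 21.6 tcp [433.3 226.9  89.7] yaw -84.8 F [ 0.1  0.5 -0.6] open 84.8 grip 0.0
-85.2 [3.0, -0.7, 84.7] [0.001, 0.003, 0.007]
-85.2 [2.8, -0.6, 29.7] [0.001, 0.003, 0.007]
```

{"name": "jog_arm", "arguments": {
  "motion": [
    [[3,-1,30,0,0,0.007,85],[3,-1,60,0,0,0.007,80],[3,-1,78,0,0,0.007,75],[3,-1,84,0,0,0.007,65],[3,-1,84,0,0,0.007,55],[3,-1,84,0,0,0.007,40],[3,-1,84,0,0,0.007,40],[3,-1,84,0,0,0.007,40],[3,-1,60,0,0,0.007,40],[3,-1,30,0,0,0.007,40],[3,-1,30,0,0,0.007,40]]
  ],
  "grip_force": 30
}}

```text
time: 22.75
ee_pos: [0.4398, 0.2301, 0.0648]
orientation: [-3.136, -0.131, -0.009]
ft_force: [0.4, -0.4, -1.1]
opening: 0.0444
grasp_force: 32.2
```

```bash
python3 -c "
from h import *
plan((560,270,60,-86.2),(560,270,11,-86.2))"
```

```text
t 22.8 tcp [439.8 230.1  64.8] yaw -85.2 F [ 0.4 -0.4 -1.1] open 44.4 grip 32.2
-86.2 [123.1, -29.7, 5.6] [-0.003, -0.006, 0.017]
-86.2 [122.8, -29.6, 54.6] [-0.003, -0.006, 0.017]
```

{"name": "jog_arm", "arguments": {
  "motion": [
    [[30,-7,0,0,0,0.005,40],[65,-15,0,0,0,0.01,40],[100,-22,0,0,0,0.017,40],[131,-28,0,0,0,0.017,40],[131,-28,0,0,0,0.017,40],[131,-28,20,0,0,0.017,40],[131,-28,40,0,0,0.017,40],[131,-28,48,0,0,0.017,40],[131,-28,51,0,0,0.017,40],[131,-28,53,0,0,0.017,40],[131,-28,53,0,0,0.017,40]]
  ]
}}

```text
time: 23.85
ee_pos: [0.5641, 0.2665, 0.0119]
orientation: [3.137, 0.104, -0.003]
ft_force: [-12.8, -7.1, 35.3]
opening: 0.0441
grasp_force: 37.8
```

```bash
python3 -c "
from h import *
plan((568,269,11,-86.2))"
```

```text
t 23.9 tcp [564.1 266.5  11.9] yaw -86.2 F [-12.8  -7.1  35.3] open 44.1 grip 37.8
-86.2 [4.1, -2.2, 0.9] [0.003, 0.002, 0.0]
```

{"name": "jog_arm", "arguments": {
  "motion": [
    [[0,0,-1,0,0,0,40],[0,0,-1,0,0,0,48],[0,0,-1,0,0,0,60],[0,0,-1,0,0,0,70],[0,0,-1,0,0,0,70],[0,0,-30,0,0,0,75],[0,0,-70,0,0,0,80],[0,0,-120,0,0,0,85],[0,0,-170,0,0,0,85],[0,0,-220,0,0,0,85],[0,0,-240,0,0,0,85],[0,0,-240,0,0,0,85]]
  ]
}}

```text
time: 25.05
ee_pos: [0.5675, 0.2688, 0.2525]
orientation: [-3.137, -0.104, -0.01]
ft_force: [0.4, 0.1, -1.0]
opening: 0.085
grasp_force: 0.0
```

```bash
python3 top.py t3; python3 -c "
from h import *
plan((415.5,-338.4,250,-77.5),(440,-60,250,-77.5)); c=load('t3'); w=snap('wrist','w4.png')
o=np.hstack([cv2.resize(c['image'],(400,300)),cv2.resize(w['image'],(400,300))]);cv2.imwrite('pics/v4.png',o)"
```

```text
attempt to get argmax of an empty sequence
[ 415.5 -338.4   80.2   45.    11.6]
t 25.1 tcp [566.4 268.  249.7] yaw -86.2 F [-0.9 -0.3 -1.2] open 85.2 grip 0.0
-77.5 [-190.9, 595.0, -1.5] [-0.001, -0.003, -0.151]
-77.5 [-148.0, 318.8, -1.0] [-0.001, -0.003, -0.151]
```

View pics/v4.png

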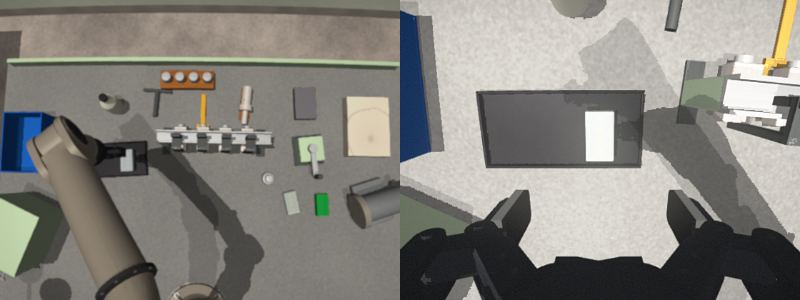

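The top half shows four carriers hanging on the rail at about (178–253,140). The wrist view shows the first case flat in the tray at about (600,136). Next is the second case at (415,-338).

{"name": "jog_arm", "arguments": {
  "motion": [
    [[-15,45,0,0,0,-0.01,85],[-29,90,0,0,0,-0.02,85],[-43,135,0,0,0,-0.03,85],[-58,180,0,0,0,-0.04,85],[-72,225,0,0,0,-0.05,85],[-87,270,0,0,0,-0.06,85],[-101,315,0,0,0,-0.07,85],[-116,360,0,0,0,-0.09,85],[-130,405,0,0,0,-0.1,85],[-145,450,0,0,0,-0.11,85],[-160,500,0,0,0,-0.13,85],[-176,550,0,0,0,-0.14,85]]
  ]
}}

```text
time: 26.35
ee_pos: [0.4261, -0.2897, 0.2463]
orientation: [-3.123, -0.325, 0.005]
ft_force: [0.8, 0.1, 1.0]
opening: 0.0848
grasp_force: 0.0
```

```bash
python3 -c "
from h import *
plan((415.5,-338.4,80,-77.8)); print(r.sense()['joint_pos'].round(2))"
```

```text
t 26.4 tcp [ 426.1 -289.7  246.3] yaw -78.1 F [0.8 0.1 1. ] open 84.8 grip 0.0
-77.8 [-20.0, 45.9, 166.3] [-0.002, 0.003, -0.005]
[ 0.54  0.2  -0.08  1.91  0.02  1.03 -0.91]
```

{"name": "jog_arm", "arguments": {
  "motion": [
    [[-20,46,40,0,0,-0.005,85],[-20,46,85,0,0,-0.005,85],[-20,46,130,0,0,-0.005,85],[-20,46,166,0,0,-0.005,85],[-20,46,166,0,0,-0.005,85],[-20,46,166,0,0,-0.005,85]]
  ]
}}

```text
time: 26.95
ee_pos: [0.4169, -0.3369, 0.0814]
orientation: [-3.122, -0.332, 0.004]
ft_force: [-0.5, 0.6, 0.8]
opening: 0.0852
grasp_force: 0.0
```

```bash
python3 -c "
from h import *
plan((415.5,-338.4,5.5,-77.8))"
```

```text
t 26.9 tcp [ 416.9 -336.9   81.4] yaw -77.9 F [-0.5  0.6  0.8] open 85.2 grip 0.0
-77.8 [-1.6, 1.4, 75.9] [-0.002, 0.002, -0.001]
```

{"name": "jog_arm", "arguments": {
  "motion": [
    [[-1,1,30,0,0,0,85],[-1,1,55,0,0,0,80],[-1,1,70,0,0,0,75],[-1,1,76,0,0,0,65],[-1,1,76,0,0,0,55],[-1,1,76,0,0,0,40],[-1,1,76,0,0,0,40],[-1,1,76,0,0,0,40],[-1,1,50,0,0,0,40],[-1,1,0,0,0,0,40],[-1,1,-50,0,0,0,40],[-1,1,-100,0,0,0,40]]
  ]
}}

```text
time: 28.15
ee_pos: [0.4167, -0.3385, 0.1848]
orientation: [3.124, 0.332, 0.001]
ft_force: [1.7, -0.3, -0.2]
opening: 0.0442
grasp_force: 31.3
```

{"name": "jog_arm", "arguments": {
  "motion": [
    [[0,0,-40,0,0,0,40],[0,0,-70,0,0,0,40],[0,0,-70,0,0,0,40]]
  ]
}}

```text
time: 28.45
ee_pos: [0.4191, -0.3402, 0.2579]
orientation: [3.118, 0.331, 0.012]
ft_force: [1.1, 0.5, -2.0]
opening: 0.0444
grasp_force: 31.4
```

```bash
python3 -c "
from h import *
plan((560,385,240,-86.2))"
```

```text
t 28.4 tcp [ 419.1 -340.2  257.9] yaw -77.9 F [ 1.1  0.5 -2. ] open 44.4 grip 31.4
-86.2 [289.8, -679.6, 15.1] [0.007, -0.007, 0.145]
```

{"name": "jog_arm", "arguments": {
  "motion": [
    [[10,-23,0,0,0,0.01,40],[28,-66,0,0,0,0.02,40],[46,-109,0,0,0,0.03,40],[65,-152,0,0,0,0.04,40],[83,-195,0,0,0,0.05,40],[101,-238,0,0,0,0.06,40],[120,-281,0,0,0,0.07,40],[138,-324,0,0,0,0.08,40],[156,-367,0,0,0,0.09,40],[175,-410,0,0,0,0.1,40],[193,-453,0,0,0,0.11,40],[205,-480,0,0,0,0.12,40]]
  ]
}}

```text
time: 29.65
ee_pos: [0.5158, 0.1776, 0.2518]
orientation: [-3.137, -0.149, 0.001]
ft_force: [-0.2, 0.3, -0.8]
opening: 0.0445
grasp_force: 31.3
```

{"name": "jog_arm", "arguments": {
  "motion": [
    [[15,-34,0,0,0,0.005,40],[33,-77,0,0,0,0.01,40],[51,-120,0,0,0,0.015,40],[70,-160,0,0,0,0.02,40],[82,-190,10,0,0,0.025,40],[85,-199,30,0,0,0.025,40],[85,-199,65,0,0,0.025,40],[85,-199,105,0,0,0.025,40],[85,-199,145,0,0,0.025,40],[85,-199,180,0,0,0.025,40],[85,-199,180,0,0,0.025,40],[85,-199,180,0,0,0.025,40]]
  ]
}}

```text
time: 30.85
ee_pos: [0.5826, 0.3786, 0.0719]
orientation: [3.139, 0.104, -0.002]
ft_force: [-0.1, 1.0, 0.4]
opening: 0.0444
grasp_force: 31.2
```

```bash
python3 -c "
from h import *
plan((560,385,12,-86.2)); print(r.sense()['joint_pos'].round(2))"
```

```text
t 30.9 tcp [582.6 378.6  71.9] yaw -86.2 F [-0.1  1.   0.4] open 44.4 grip 31.2
-86.2 [-22.0, -7.9, 59.9] [0.001, 0.002, 0.0]
[-0.42  0.7  -0.37  1.6   0.3   0.9  -2.4 ]
```

{"name": "jog_arm", "arguments": {
  "motion": [
    [[-22,-8,0,0,0,0,40],[-22,-8,15,0,0,0,40],[-22,-8,35,0,0,0,40],[-22,-8,50,0,0,0,40],[-22,-8,56,0,0,0,40],[-22,-8,59,0,0,0,40],[-22,-8,59,0,0,0,40],[-22,-8,59,0,0,0,48],[-22,-8,59,0,0,0,60],[-22,-8,59,0,0,0,70],[-22,-8,59,0,0,0,70],[-22,-8,30,0,0,0,70]]
  ]
}}

```text
time: 32.05
ee_pos: [0.5581, 0.384, 0.0389]
orientation: [3.135, 0.105, -0.009]
ft_force: [0.5, 0.0, -0.4]
opening: 0.0695
grasp_force: 0.0
```

{"name": "jog_arm", "arguments": {
  "motion": [
    [[0,0,-40,0,0,0,85],[0,0,-90,0,0,0,85],[0,0,-140,0,0,0,85],[0,0,-190,0,0,0,85],[0,0,-200,0,0,0,85]]
  ]
}}

```text
time: 32.55
ee_pos: [0.5627, 0.3885, 0.2501]
orientation: [-3.133, -0.104, -0.014]
ft_force: [0.4, 0.7, -0.3]
opening: 0.0848
grasp_force: 0.0
```

```bash
python3 -c "
from h import *
plan((520,-300,250,-80)); c=snap('side','s5.png'); w=snap('wrist','w5.png')
o=np.hstack([cv2.resize(c['image'][110:310,180:340],(400,500)),np.pad(cv2.resize(w['image'],(400,300)),((0,200),(0,0),(0,0)))]);cv2.imwrite('pics/v5.png',o)"
```

```text
t 32.5 tcp [562.7 388.5 250.1] yaw -86.2 F [ 0.4  0.7 -0.3] open 84.8 grip 0.0
-80 [-88.4, 684.2, -5.1] [-0.006, -0.01, -0.108]
```

View pics/v5.png

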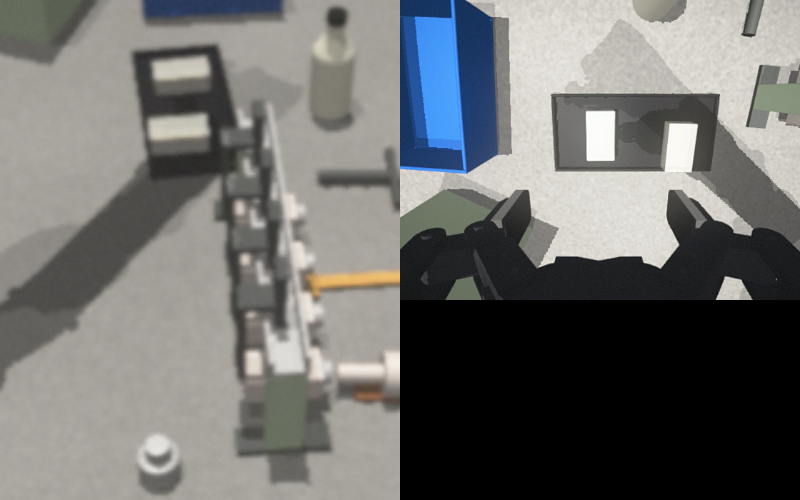

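Wrist view: the far case lies flat at about (600,135). The nearer case has been knocked to about (680,147) and now touches the robot-side rim. I'll check whether it lies flat.

Run:
```python
from h import *
c=load('s5');w=load('w5')
a=cv2.resize(c['image'][118:186,228:282],None,fx=7,fy=7,interpolation=cv2.INTER_CUBIC)
b=cv2.resize(w['image'][120:250,200:460],None,fx=1.6,fy=1.6,interpolation=cv2.INTER_CUBIC)
o=np.zeros((480,800,3),np.uint8); o[:a.shape[0],:a.shape[1]]=a; o[:b.shape[0],384:384+b.shape[1]]=b
cv2.imwrite('pics/v6.png',o)
g=w['image'].min(2); m=np.zeros(g.shape,np.uint8); m[130:250,225:440]=g[130:250,225:440]>190
import m as M; M.c=w
n,l,s,_=cv2.connectedComponentsWithStats(m)
for k in range(1,n):
    if s[k,4]>300: print(s[k],M.rect(l==k,.035))
# tray rim outline predicted, outer corners z=.015
T=R.from_euler('z',3.8,degrees=True).as_matrix()
print(w2px(w,(np.array([[-65,-135,15],[65,-135,15],[65,135,15],[-65,135,15]])@T.T+[564.4,326.6,0])/1e3).round().tolist())
```

```text
[ 260  155   41   70 2738] [563.5 386.7  77.9  44.    4.2]
[ 225  173  192   77 4262] [541.6 341.7  89.2 215.8   3.8]
[[438.0, 242.0], [452.0, 134.0], [214.0, 133.0], [219.0, 242.0]]
```

View pics/v6.png

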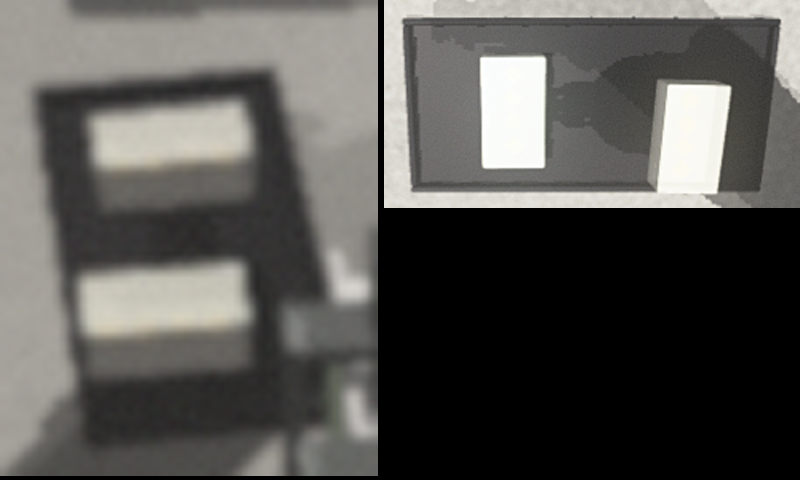

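Run:
```python
from h import *
np.set_printoptions(precision=1,suppress=True)
s=load('s5');w=load('w5')
W=np.array([(668,85),(730,85),(718,191),(659,191)])-[384,0]; W=W/1.6+[200,120]   # far +y, far -y, near -y, near +y
S=np.array([(246,263),(248,326),(84,336),(80,276)])/7+[228,118]
for z in(.03,.035,.045): print(z,'W',(px2w(w,W,z)*1e3)[:,:2].tolist()); print('S',(px2w(s,S,z)*1e3)[:,:2].tolist())
def tri(a,b):
    P=[]
    o1=np.array(w['cam_to_world'])[:3,3];o2=np.array(s['cam_to_world'])[:3,3]
    d1=px2w(w,[a],0)[0]-o1; d2=px2w(s,[b],0)[0]-o2
    t=np.linalg.lstsq(np.c_[d1,-d2],o2-o1,rcond=None)[0]; p,q=o1+t[0]*d1,o2+t[1]*d2
    return np.r_[(p+q)/2,np.linalg.norm(p-q)]*1e3
for a,b in zip(W,S): print(tri(a,b))
# left case reference
W2=(np.array([(480,56),(546,56),(545,168),(482,168)])-[384,0])/1.6+[200,120]; S2=np.array([(246,102),(252,158),(96,166),(88,112)])/7+[228,118]
print('ref'); 
for a,b in zip(W2,S2): print(tri(a,b))
```

```text
0.03 W [[589.5939914236228, 279.5601266932155], [592.6639153839985, 236.02858621921294], [514.54150659961, 231.16463387043942], [511.66188469077787, 274.86627717500124]]
S [[593.3101946720891, 285.51335738335536], [590.9810532174394, 238.41827595003474], [512.5948631936374, 237.39210416984534], [512.1108498615048, 282.05116715039344]]
0.035 W [[590.1585296450786, 281.1177210094505], [593.1859055010272, 238.1895129156223], [516.146246794481, 233.392973296003], [513.3065354682138, 276.488926652877]]
S [[592.9551348628584, 279.4253464165234], [590.6385086623918, 232.58332256961157], [512.6735137921274, 231.5626647527923], [512.1921012251256, 275.9817596868867]]
0.045 W [[591.2876060879904, 284.2329096419208], [594.2298857350843, 242.51136630844104], [519.3557271842234, 237.8496521471302], [516.5958370230856, 279.73422560862855]]
S [[592.2450152443968, 267.2493244828601], [589.9534195522965, 220.913415808765], [512.8308149891078, 219.90378591868577], [512.3546039523673, 263.84294475987326]]
[591.6 280.7  34.2   3. ]
[591.8 236.7  31.3   1.9]
[514.1 232.8  33.4   3. ]
[512.6 276.4  34.5   1. ]
ref
[601.5 411.1  33.6   1.2]
[602.9 366.4  31.5   1.7]
[524.  360.8  35.2   2.2]
[521.3 405.7  35.4   1.8]
```

Both cases have all top corners at about 31–35 mm, so they lie flat on the tray floor and inside it. Next is the lever.

```bash
python3 -c "
from h import *
plan((511.5,-414,250,-84.7))"
```

```text
t 32.6 tcp [561.5 387.1 245.4] yaw -86.2 F [-0.3  0.4 -0.9] open 84.6 grip 0.0
-84.7 [-103.2, 796.0, -7.4] [-0.003, -0.005, -0.026]
```

{"name": "jog_arm", "arguments": {
  "motion": [
    [[-4,30,-5,0,0,0,85],[-10,78,-5,0,0,0,85],[-16,125,-5,0,0,0,85],[-22,172,-5,0,0,0,85],[-28,219,-5,0,0,0,85],[-34,266,-5,0,0,0,85],[-40,313,-5,0,0,0,85],[-47,360,-5,0,0,0,85],[-53,407,-5,0,0,0,85],[-59,454,-5,0,0,0,85],[-65,501,-5,0,0,-0.01,85],[-71,548,-5,0,0,-0.02,85]]
  ]
}}

```text
time: 33.85
ee_pos: [0.5245, -0.1672, 0.2451]
orientation: [-3.138, -0.137, 0.005]
ft_force: [2.0, -0.1, -0.3]
opening: 0.085
grasp_force: 0.0
```

```bash
python3 -c "
from h import *
plan((511.5,-414,200,-84.7))"
```

```text
t 33.9 tcp [ 524.5 -167.2  245.1] yaw -85.0 F [ 2.  -0.1 -0.3] open 85.0 grip 0.0
-84.7 [-34.2, 244.8, 45.0] [-0.001, 0.003, -0.005]
```

{"name": "jog_arm", "arguments": {
  "motion": [
    [[-7,48,0,0,0,0,85],[-14,96,0,0,0,0,85],[-20,144,0,0,0,0,85],[-27,192,5,0,0,0,85],[-34,235,20,0,0,0,85],[-34,245,45,0,0,0,85],[-34,245,45,0,0,0,85],[-34,245,45,0,0,0,85]]
  ]
}}

```text
time: 34.65
ee_pos: [0.5129, -0.4108, 0.2003]
orientation: [-3.135, -0.137, 0.005]
ft_force: [0.2, 0.9, -0.5]
opening: 0.085
grasp_force: 0.0
```

Run:
```python
from h import *
plan((511.5,-414,84,-84.7)); w=snap('wrist','w6.png'); s=snap('side','s6.png'); t=snap('top','t6.png')
print(w2px(w,[[.5115,-.414,.122]]),w2px(s,[[.5115,-.414,.122],[.5115,-.414,.105]]))
o=np.zeros((560,800,3),np.uint8); o[:300,:400]=cv2.resize(w['image'],(400,300)); o[:300,400:]=cv2.resize(t['image'],(400,300))
a=s['image'][300:390,190:330]; o[300:557,:400]=cv2.resize(a,(400,257))
b=s['image'][140:310,240:340]; o[300:557,420:571]=cv2.resize(b,(151,257))
cv2.imwrite('pics/v7.png',o)
```

```text
t 34.6 tcp [ 512.9 -410.8  200.3] yaw -85.0 F [ 0.2  0.9 -0.5] open 85.0 grip 0.0
-84.7 [-1.4, 3.5, 116.3] [-0.003, 0.003, -0.005]
[[282.3927336  228.44269803]] [[246.9546571  333.52709708]
 [247.27495431 337.31142834]]
```

View pics/v7.png

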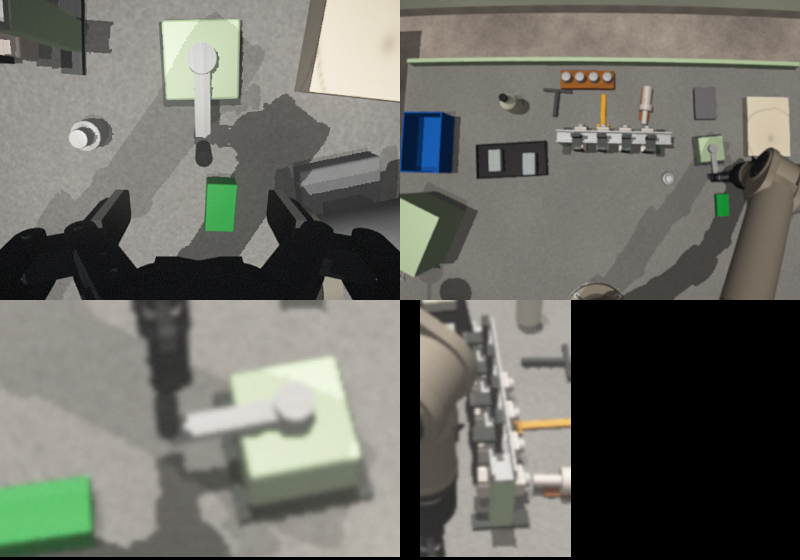

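The handle top is at about wrist (286,218), against (282,228) predicted. A grey cylinder stands right of the box, so I'll check its height against the arm before lowering.

Run:
```python
from h import *
t=load('top0');s=load('side0'); t2=load('t2')
print('static diff',np.abs(t['image'][250:320,490:560].astype(int)-t2['image'][250:320,490:560]).mean())
def tri(a,b):
    o1=np.array(t['cam_to_world'])[:3,3];o2=np.array(s['cam_to_world'])[:3,3]
    d1=px2w(t,[a],0)[0]-o1; d2=px2w(s,[b],0)[0]-o2
    q=np.linalg.lstsq(np.c_[d1,-d2],o2-o1,rcond=None)[0]; p,q=o1+q[0]*d1,o2+q[1]*d2
    return (np.r_[(p+q)/2,np.linalg.norm(p-q)]*1e3).round()
for a,b in(((492,292),(190,398)),((495,275),(212,402)),((497,310),(165,408))): print(tri(a,b))
w=load('w6'); print('tcp',r.sense()['joint_pos'].round(2))
f=lambda i,k:cv2.resize(i,None,fx=k,fy=k,interpolation=cv2.INTER_CUBIC)
o=np.zeros((560,800,3),np.uint8)
S=load('s6')['image']
o[:300,:400]=cv2.resize(S,(400,300)); o[:260,410:800]=cv2.resize(w['image'][180:360,290:560],(390,260)); o[300:560,:390]=cv2.resize(t['image'][220:400,440:560],(390,260)); o[300:560,400:790]=cv2.resize(S[260:420,60:300],(390,260))
cv2.imwrite('pics/v8.png',o)
```

```text
static diff 7.487755102040817
[ 399. -529.  105.    7.]
[ 441. -539.  100.    6.]
[ 354. -542.  104.    9.]
tcp [ 0.67  0.48 -0.12  1.62  0.06  1.05 -0.96]
```

{"name": "jog_arm", "arguments": {
  "motion": [
    [[1,5,35,0,0,0,85],[1,5,70,0,0,0,85],[1,5,100,0,0,0,85],[1,5,116,0,0,0,85],[1,5,116,0,0,0,60],[1,5,116,0,0,0,40],[1,5,116,0,0,0,26],[1,5,116,0,0,0,26],[1,5,116,0,0,0,26],[1,5,116,0,0,0,26]]
  ],
  "grip_force": 30
}}

```text
time: 35.8
ee_pos: [0.5152, -0.4175, 0.0869]
orientation: [3.138, 0.136, 0.001]
ft_force: [0.1, -0.7, -1.3]
opening: 0.0259
grasp_force: 0.0
```

Run:
```python
from h import *
def hp(th,L=100):
    a=np.radians(5.3)-th; return 611-L*np.cos(a),-405.3-L*np.sin(a),84,-84.7-np.degrees(th)
plan(*[hp(t) for t in (0,.15,.3,.45,.6,.75,.9,.97)])
```

```text
t 35.8 tcp [ 515.2 -417.5   86.9] yaw -85.0 F [ 0.1 -0.7 -1.3] open 25.9 grip 0.0
-84.7 [-3.5, -3.3, 2.9] [0.001, -0.001, -0.006]
-93.29436692696235 [-2.5, -18.2, 2.9] [0.001, -0.001, 0.144]
-101.88873385392469 [0.8, -32.9, 2.9] [0.001, -0.001, 0.294]
-110.48310078088704 [6.2, -46.8, 2.9] [0.0, -0.001, 0.444]
-119.0774677078494 [13.6, -59.9, 2.9] [0.0, -0.001, 0.594]
-127.67183463481174 [22.9, -71.6, 2.9] [0.0, -0.001, 0.744]
-136.2662015617741 [33.9, -81.8, 2.9] [0.0, -0.001, 0.894]
-140.27690612768987 [39.5, -86.0, 2.9] [0.0, -0.001, 0.964]
```

{"name": "jog_arm", "arguments": {
  "motion": [
    [[-1,-8,1,0,0,0.07,26],[-1,-18,1,0,0,0.144,26],[0,-25,1,0,0,0.22,26],[2,-33,1,0,0,0.294,26],[4,-40,1,0,0,0.37,26],[7,-47,1,0,0,0.444,26],[10,-54,1,0,0,0.52,26],[14,-60,1,0,0,0.594,26],[18,-66,1,0,0,0.67,26],[23,-72,1,0,0,0.744,26],[28,-77,1,0,0,0.82,26],[34,-82,1,0,0,0.894,26]]
  ]
}}

```text
time: 37.0
ee_pos: [0.5399, -0.3358, 0.0859]
orientation: [2.882, -1.241, -0.001]
ft_force: [-5.0, -5.6, 2.9]
opening: 0.0259
grasp_force: 3.9
```

{"name": "jog_arm", "arguments": {
  "motion": [
    [[1,-2,0,0,0,0.02,26],[3,-4,0,0,0,0.04,26],[3,-4,0,0,0,0.04,26]]
  ]
}}

```text
time: 37.3
ee_pos: [0.5435, -0.3338, 0.0851]
orientation: [2.86, -1.294, -0.007]
ft_force: [-7.6, -4.0, 4.1]
opening: 0.0256
grasp_force: 3.9
```

Run:
```python
from h import *
def hp(th,L=100):
    a=np.radians(5.3)-th; return 611-L*np.cos(a),-405.3-L*np.sin(a),86,-84.7-np.degrees(th)
p=r.sense()['ee_pos']*1e3; print(np.degrees(np.arctan2(p[1]+405.3,-(p[0]-611))))
plan(hp(.97),hp(1.0),hp(.6),hp(.3),hp(0))
```

```text
46.63360442641857
t 37.3 tcp [ 543.5 -333.8   85.1] yaw -138.7 F [-7.6 -4.   4.1] open 25.6 grip 3.9
-140.27690612768987 [-1.7, -6.3, -1.0] [0.005, 0.003, 0.028]
-141.9957795130823 [-1.6, -9.3, -1.0] [0.005, 0.003, 0.058]
-119.0774677078494 [4.1, 30.0, -0.8] [0.004, 0.004, -0.342]
-101.88873385392469 [18.2, 56.4, -0.7] [0.003, 0.004, -0.642]
-84.7 [39.5, 77.4, -0.7] [0.003, 0.005, -0.942]
```

{"name": "jog_arm", "arguments": {
  "motion": [
    [[0,-2,0,0,0,0,26],[0,-4,0,0,0,0,26],[0,-6,0,0,0,0,26],[0,-6,0,0,0,0,26]]
  ]
}}

```text
time: 37.7
ee_pos: [0.5461, -0.331, 0.0849]
orientation: [2.857, -1.295, -0.01]
ft_force: [-11.4, -4.1, 4.8]
opening: 0.0259
grasp_force: 5.5
```

{"name": "jog_arm", "arguments": {
  "motion": [
    [[0,-3,0,0,0,0,26],[0,-6,0,0,0,0,26],[0,-6,0,0,0,0,26],[0,-6,0,0,0,0,26]]
  ]
}}

```text
time: 38.1
ee_pos: [0.5464, -0.3307, 0.0848]
orientation: [2.851, -1.298, -0.016]
ft_force: [-20.1, -9.3, 9.3]
opening: 0.0259
grasp_force: 10.8
```

Run:
```python
from h import *
def hp(th,L=97):
    a=np.radians(5.3)-th; return 611-L*np.cos(a),-405.3-L*np.sin(a),87,-84.7-np.degrees(th)
plan(*[hp(x) for x in(.9,.75,.6,.45,.3,.15,0,-.03)])
```

```text
t 38.1 tcp [ 546.4 -330.7   84.8] yaw -139.0 F [-20.1  -9.3   9.3] open 25.9 grip 10.8
-136.2662015617741 [1.8, 4.8, -2.1] [0.012, 0.006, -0.047]
-127.67183463481174 [3.6, 19.3, -2.0] [0.012, 0.007, -0.197]
-119.0774677078494 [7.5, 33.3, -1.8] [0.011, 0.008, -0.347]
-110.48310078088704 [13.4, 46.5, -1.7] [0.011, 0.009, -0.497]
-101.88873385392469 [21.3, 58.7, -1.6] [0.01, 0.01, -0.647]
-93.29436692696235 [30.9, 69.6, -1.5] [0.01, 0.01, -0.797]
-84.7 [42.0, 79.0, -1.4] [0.009, 0.011, -0.947]
-82.98112661460753 [44.4, 80.7, -1.4] [0.009, 0.011, -0.977]
```

{"name": "jog_arm", "arguments": {
  "motion": [
    [[2,12,0,0,0,-0.05,26],[3,20,0,0,0,-0.12,26],[4,27,0,0,0,-0.2,26],[8,40,0,0,0,-0.347,26],[13,53,0,0,0,-0.497,26],[21,65,0,0,0,-0.647,26],[31,76,0,0,0,-0.797,26],[42,85,0,0,0,-0.947,28],[44,87,0,0,0,-0.96,30],[44,87,0,0,0,-0.96,40],[44,87,0,0,0,-0.96,60],[44,87,0,0,0,-0.96,80]]
  ]
}}

```text
time: 39.3
ee_pos: [0.5202, -0.4133, 0.0853]
orientation: [-3.136, -0.177, -0.0]
ft_force: [-0.3, -0.8, -0.2]
opening: 0.0681
grasp_force: 0.0
```

{"name": "jog_arm", "arguments": {
  "motion": [
    [[0,0,0,0,0,0,85],[0,0,0,0,0,0,85],[0,0,0,0,0,0,85],[0,0,-20,0,0,0,85],[0,0,-60,0,0,0,85],[0,0,-105,0,0,0,85],[0,0,-140,0,0,0,85],[0,0,-140,0,0,0,85],[0,0,-140,0,0,0,85]]
  ]
}}

```text
time: 40.2
ee_pos: [0.52, -0.4149, 0.2263]
orientation: [3.135, 0.177, 0.002]
ft_force: [-0.7, 0.2, -0.7]
opening: 0.0851
grasp_force: 0.0
```

Run:
```python
from h import *
plan(); w=snap('wrist','w8.png'); s=snap('side','s8.png'); t=snap('top','t8.png')
o=np.zeros((560,800,3),np.uint8); o[:300,:400]=cv2.resize(w['image'],(400,300)); o[:300,400:]=cv2.resize(t['image'],(400,300))
o[300:557,:400]=cv2.resize(s['image'][300:390,190:330],(400,257))
o[300:557,420:571]=cv2.resize(s['image'][140:310,240:340],(151,257)); o[300:557,580:798]=cv2.resize(t['image'][170:270,95:180],(218,257))
cv2.imwrite('pics/v9.png',o)
```

```text
t 40.2 tcp [ 520.  -414.9  226.3] yaw -83.5 F [-0.7  0.2 -0.7] open 85.1 grip 0.0
```

View pics/v9.png

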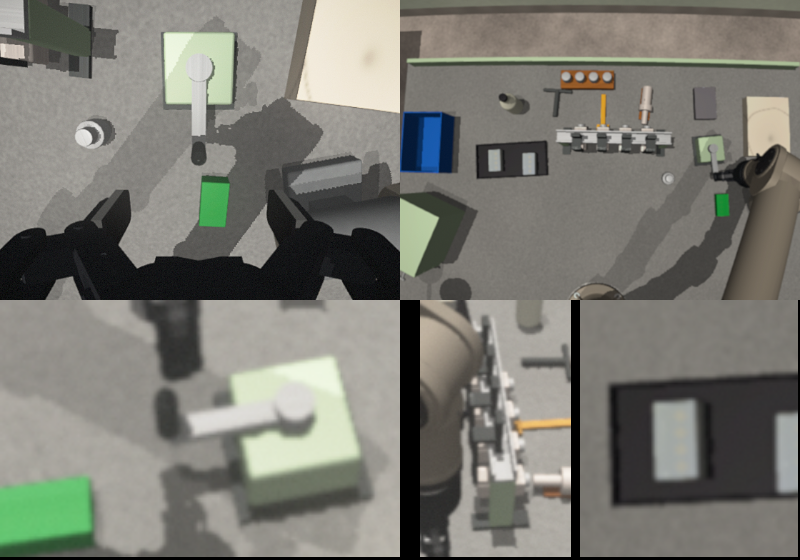

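The lever is back at rest, four carriers hang on the rail and both cases are in the tray. One numeric check of the cases, then I'll hand in.

Run:
```python
from h import *; import m
m.c=t=load('t8'); g=t['image'].astype(int).mean(2)
ok=True; T=R.from_euler('z',3.8,degrees=True).as_matrix()[:2,:2]
for roi in((112,200,157,248),(158,200,205,248)):
    q=m.rect(m.comp(g>95,roi),.035); l=T.T@(q[:2]-[564.4,326.6]); print(q,l.round(1)); ok&=abs(l[0])<24 and abs(l[1])<108 and abs(q[2]*q[3]-3600)<500
print(ok, r.hand_in() if ok else None)
```

```text
[560.9 386.2  79.9  46.    2.2] [ 0.5 59.7]
[549.8 257.6  78.9  45.1   1.7] [-19.1 -67.9]
the job is handed in; nothing more can be done
True None
```

I loaded all four carriers onto the rail and laid both clear cases flat in the tray, then swung the lever to its stop and let it return to rest; the job is handed in, but no verdict was returned.

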